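# Load the drying bar with the second arch and lift it off its stand

## Task

Hang the loose large arch astride the empty half of the wooden drying bar, about as far from the middle of the bar as the matching arch already hanging on the other half, and let go of it. Then grip the bar itself near its middle, lift it with both arches well clear of the stand and hold it there level and still, touching only the bar; the program finishes while still holding it up. Leave the small arch and everything else on the table where it is.

Things in the scene. Friction and masses are not known exactly. Their poses are not given: they have to be found in the camera images.
- arch: Terracotta arch, 60 mm wide along its x, 24 thick along its y, 76 tall: two straight legs 14 wide and 46 long, 32 apart, under a round top (inside of crown 62 above the feet). About 110 g. Origin at foot level midway between the legs, z up. Stands on the table in one of three places before the stand, x axis roughly along world y.
- hung_arch: Terracotta arch, 60 mm wide along its x, 24 thick along its y, 76 tall: two straight legs 14 wide and 46 long, 32 apart, under a round top (inside of crown 62 above the feet). About 110 g. Origin at foot level midway between the legs, z up. It already hangs astride the bar on the bar's +y half (the robot's left), 75 to 105 mm from the middle.
- bar: Loose square wooden bar, 16 x 16 mm, 400 long along its y (roughly world y), about 80 g. Origin: centre of its underside, z up. Rests in the two notches of the stand, underside 130 mm and top 146 mm above the table. A properly hung arch sits on the top edges of the bar, its feet 44 mm below the bar underside.
- stand: Plywood stand fixed to the table: base 120 x 400 x 14 mm, two posts 160 mm either side of its middle along its y (each 44 along x, 20 along y). Post tops have notches open upward, 20 mm wide along x, 12 deep, floor 130 and cheeks 142 mm above the table. Origin: centre of the underside.
- small_arch: A smaller terracotta arch of the same form, 38 mm wide, 18 mm thick, 49 mm tall, standing on the table in another of the three places; not to be used. Origin between its feet.
- jar: Closed jar of glaze, 60 mm across, 75 mm tall, standing in another of the three places. Origin: centre of its base.
- bowl: Red plastic bowl, 130 mm across the rim, 70 mm tall, at the left. Origin: centre of its base.
- cutter: Round steel cutter ring, 72 mm across, 25 mm tall, at the left. Origin: centre of its underside.
- leaf_tile: Flat fired tile, 75 x 60 x 8 mm, lying at the right. Origin: centre of its underside.
There are look-alikes about, which are no part of the job. What is shaped like the arch but purple is not meant.

How it is judged (in metres and radians):
On the way:
1. both arches hang astride the bar, one on each half, let go, with the bar still resting on the stand (x of arch in the frame of bar between -0.012 and 0.012 m and y of arch in the frame of bar between -0.145 and -0.04 m and z of arch in the frame of bar between -0.055 and -0.034 m and angle between each of arch, hung_arch's own z axis and vertical below 0.25 rad and x of hung_arch in the frame of bar between -0.012 and 0.012 m and y of hung_arch in the frame of bar between 0.04 and 0.145 m and z of hung_arch in the frame of bar between -0.055 and -0.034 m and contact force between arch and the arm below 0.05 N and contact force between arch and the fingers below 0.05 N and contact force between bar and stand above 0.5 N), for 0.2 s.
At the end, for the whole second after the job is handed in: The fingers hold the bar, underside over 160 mm above the table, within 8 degrees of level, still (under 20 mm/s, 0.15 rad/s); one arch astride each half, 40 to 145 mm from the middle, upright within 14 degrees; nothing touches the stand and the robot touches no arch (x of arch in the frame of bar between -0.012 and 0.012 m and y of arch in the frame of bar between -0.145 and -0.04 m and z of arch in the frame of bar between -0.055 and -0.034 m and angle between each of arch, hung_arch's own z axis and vertical below 0.25 rad and x of hung_arch in the frame of bar between -0.012 and 0.012 m and y of hung_arch in the frame of bar between 0.04 and 0.145 m and z of hung_arch in the frame of bar between -0.055 and -0.034 m and height (world z) of bar above 0.16 m and angle between bar's own z axis and vertical below 0.14 rad and linear speed of bar below 0.02 m/s and angular speed of bar below 0.15 rad/s and linear speed of each of arch, hung_arch below 0.03 m/s and contact force between bar and the fingers above 1 N and contact force between bar and stand below 0.02 N and contact force between each of arch, hung_arch and the fingers below 0.05 N and contact force between each of arch, hung_arch and the arm below 0.05 N and contact force between each of arch, hung_arch and stand below 0.05 N); the arm keeps its last pose, push and grip.
It fails at once if the small arch, the jar, the bowl, the cutter or the tile is moved by more than 25 mm or knocked over (distance of any of small_arch, jar, bowl, cutter, leaf_tile from where it was at the start of the episode above 0.025 m or angle between any of small_arch, jar, bowl's own z axis and vertical above 0.6 rad).
It fails at once if the arch that hangs already, or the bar, falls (height (world z) of hung_arch below 0.06 m or height (world z) of bar below 0.1 m).
It also fails if it takes over 59 s, if anything falls off the work surface, if the arm or the gripper's body presses on something with over 40 N, if the wrist force passes 120 N, or if a joint passes its speed limit or range.

## Robot

A 6-joint arm with a two-finger parallel gripper is mounted at the origin on the work surface. World frame = base frame: x ahead of the robot, y to its left, z up, the work surface at z = 0. Lengths are in mm, angles in rad, forces in N, time in s.
With the tool pointing down it reaches from about 275 to 1000 mm from the base axis. Payload 8.4 kg.
Tool frame: the origin (TCP) lies between the finger pads; the fingertips stand 8 mm ahead of it and the grasp point (between the pads) lies 11 mm behind it (tcp_to_tips is the distance from the TCP to the fingertips, in mm); z points along the fingers, y is the line along which they close (so a half turn about z gives the same grasp; the last joint's range is limited). The gripper opens to 85 mm and grips with 20 to 120 N. Pads are 22 mm wide; open, the fingers measure 114 mm over their backs; the gripper's body (76 mm by 85 mm) begins 54 mm behind the grasp point. The pads swing forward as they close: fully open they stand 13 mm farther back than shut.
Start: joints at [1.32, 0.353, 1.633, -0, 1.155, -0.002], TCP at [153.899, 605.758, 209.981] pointing down, gripper open.
Joint ranges: [-2.63, 2.63], [-0.92, 2.1], [0.06, 2.66], [-1.3, 4.44], [0, 2.69], [-3.02, 3.02]. Speed limits (rad/s): [2.22, 2.22, 2.79, 3.14, 3.14, 3.14].

## Interface

Orientations are given as [roll, pitch, yaw] about the fixed x, y, z axes, in that order (R = Rz(yaw) Ry(pitch) Rx(roll)).
In Python, from rig import * gives the robot as it stands.
- The arm moves only by the tool step_arm, never from a script. Its argument "motion" is a list of rows, each an object with "claw": the finger opening in mm, from 0 to 85.4; "delta_pos": the shift along the tool's x, y, z in mm, a list of three; "turn": the turn about the tool's z in rad. In form: [{"claw": claw, "delta_pos": [dx, dy, dz], "turn": turn}, ...]. A call has 1 to 8 rows; each row shifts and turns the commanded pose from where the row before left it, along the tool's axes as they then stand; what a row does not reach is not made up. A row lasts 1/12 s, in which the tool goes at most 41.7 mm and 7.16 degrees, less where a joint would pass 70% of its speed; a pose out of reach is approached as far as the arm can. A call is refused whole if a number of a shift passes 41.7 or a number of a turn 0.125, either way. A call with a gripper value outside its range is refused whole. The fingers move at their own pace and stop on an object; "force" is the grip in N (left out, the last holds). Time passes only in rows, so rows that do not move let the fingers close. It gives the time, the measured TCP pose, the force, the opening and the grip force at its end, in the units of the state.
- sense(): the state, without advancing time (a new reading comes with each control period).
- grab_frame(name): name is "side" or "top"; returns a dict with "img" (480x640x3 uint8, red, green, blue), "vertical_fov" (degrees; the focal length in pixels is half the picture's height over the tangent of half this angle, whatever the lens; pixels are square), "cx", "cy" (the principal point, pixels), "D" ([k1, k2, p1, p2, k3] as OpenCV has them; the pictures are not rectified), "R" (3x3) and "t" (3): a world point X has camera coordinates R X + t. Camera axes: x right, y down, z forward; pixel columns grow to the right and rows downward; lengths in mm; the calibration is good to about 2 mm. A picture is of the moment at which its call begins. There is no depth.
- sign_off(): hands the job in; it is judged then, once.
The state is a dict: "clock": time; "qpos": joint angles; "qvel": joint speeds; "joint_efforts": joint torques, N m; "eef_pos": TCP position; "tcp_rot": TCP orientation; "contact_force": force on the tool from outside, world axes, zero at the start; "wrist_torque": the same for the moment, N m; "opening": opening from 0.0 (shut) to 1.0 (fully open); "grasp_force": force on a finger pad.
Only numpy, scipy, OpenCV 4.12 (cv2) and the standard library are available. Lean on these libraries where they do the work, as an engineer would, in place of code of your own. Each camera call takes 0.05 s, during which the arm holds its last target. There are 200 camera calls.

## Working session

There is one attempt and no reset: what is moved stays moved. The work goes in short steps, Python scripts to look and compute and a tool call to move; the robot and the scene stay as the last step left them, time stands still between calls to the robot, and variables do not carry over. Pictures are saved under pics/ and viewed, at most 10 in all, crops included, and the job is handed in when it is done.

Besides the shell and the picture viewer there is one more tool, called after ">>>" as name(argument=value, ...) on one line, values as JSON. step_arm: Moves the arm, as the interface text tells. Its arguments: {"type":"object","properties":{"motion":{"type":"array","items":{"type":"object","properties":{"claw":{"type":"number"},"delta_pos":{"type":"array","items":{"type":"number"}},"turn":{"type":"number"}}}},"force":{"type":"number"}},"required":["motion"]}

```bash
mkdir -p pics; cat > h.py <<'E'
from rig import *
import numpy as np, cv2
def K(f):
    fl=240/np.tan(np.radians(f["vertical_fov"]/2))
    return np.array([[fl,0,f["cx"]],[0,fl,f["cy"]],[0,0,1]])
def ray(f,p):
    u=cv2.undistortPoints(np.array([[p]],float),K(f),np.array(f["D"],float))[0,0]
    R=np.array(f["R"]);t=np.array(f["t"])
    return -R.T@t, R.T@np.array([u[0],u[1],1])
def plane(f,p,z):
    c,d=ray(f,p); return c+d*(z-c[2])/d[2]
def proj(f,X):
    r=cv2.Rodrigues(np.array(f["R"],float))[0]
    return cv2.projectPoints(np.array(X,float).reshape(-1,3),r,np.array(f["t"],float),K(f),np.array(f["D"],float))[0][:,0]
E
python3 - <<'E'
from h import *
print(sense())
for n in("side","top"):
    f=grab_frame(n); cv2.imwrite(f"pics/{n}0.png",f["img"][:,:,::-1]); print(n,-np.array(f["R"]).T@f["t"],f["R"][2],f["vertical_fov"])
E
```

```text
{'clock': 0.0, 'qpos': array([ 1.31961304e+00,  3.53657652e-01,  1.63419531e+00,  5.59138775e-05,
        1.15518386e+00, -2.36324469e-03]), 'qvel': array([-8.86348876e-04,  2.48834127e-03,  5.23445318e-04,  1.69591591e-03,
        4.96133428e-05, -2.42355958e-03]), 'joint_efforts': array([-9.53166455e-04, -6.05247188e+01, -3.42071378e+01,  3.01471061e-05,
        9.26936249e-03, -5.29559799e-06]), 'eef_pos': array([153.73867316, 605.24097181, 209.22959392]), 'tcp_rot': array([-3.14014861e+00, -5.45340107e-05,  2.89274996e+00]), 'contact_force': array([ 0.04928275, -0.13945432, -0.05066741]), 'wrist_torque': array([0.0416335 , 0.01519846, 0.03908811]), 'grasp_force': 0.0, 'opening': 1.0037187881814786}
side [ 207.58580291 -714.90349806  974.09927725] [ 0.26446005  0.59798832 -0.75661804] 49.022505741517755
top [ 317.36124416  -37.15235417 1462.08879551] [ 0.13842005  0.00739663 -0.99034599] 52.27917541845501
```

View pics/top0.png

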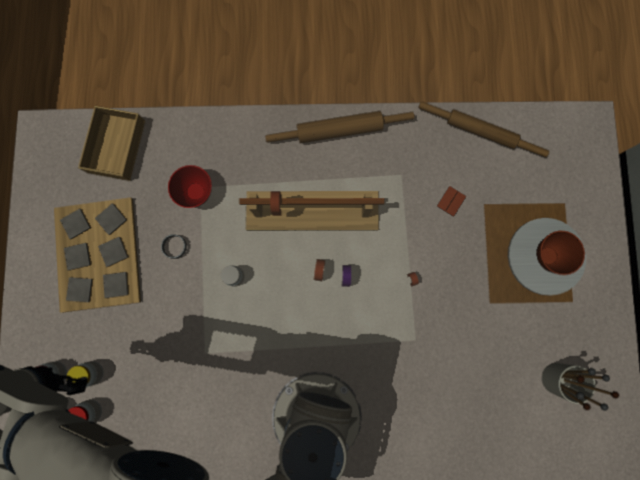

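View pics/side0.png

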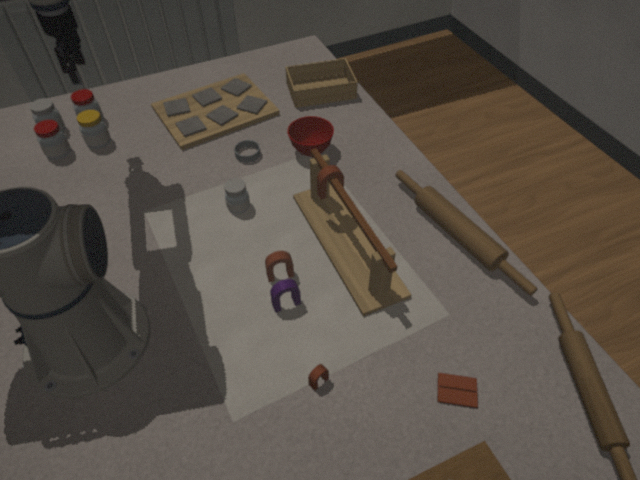

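Top view: the bar runs (240,202)–(398,204), with the hung arch at (276,202). The loose arch is at (320,270), purple at (347,275), the small arch at (414,279) and the jar at (232,276). Side view: the loose arch is at (279,265) and purple at (286,294). Next I'll zoom in and measure.

```bash
python3 - <<'E'
from h import *
F={n:grab_frame(n) for n in("side","top")}
a=cv2.resize(F["top"]["img"][170:300,210:430],None,fx=3.6,fy=3.6,interpolation=cv2.INTER_CUBIC)
cv2.imwrite("pics/topc.png",a[:,:,::-1])
b=cv2.resize(F["side"]["img"][140:320,225:425],None,fx=3.3,fy=3.3,interpolation=cv2.INTER_CUBIC)
cv2.imwrite("pics/sidec.png",b[:,:,::-1])
f=F["top"]
hsv=cv2.cvtColor(f["img"],cv2.COLOR_RGB2HSV)
m=(((hsv[...,0]<11)|(hsv[...,0]>172))&(hsv[...,1]>110)).astype(np.uint8)
p=((hsv[...,0]>115)&(hsv[...,0]<160)&(hsv[...,1]>80)).astype(np.uint8)
for nm,mm in(("red",m),("pur",p)):
    n,l,s,c=cv2.connectedComponentsWithStats(mm)
    for i in range(1,n):
        if s[i,4]>40 and 150<c[i][1]<320 and 200<c[i][0]<480:
            pts=np.argwhere(l==i)[:,::-1].astype(np.float32)
            W=np.array([plane(f,q,70)[:2] for q in pts]).astype(np.float32)
            print(nm,s[i],c[i].round(1),"z70 rect",cv2.minAreaRect(W))
for q,z in(((240,202),146),((398,204),146)): print(plane(f,q,z))
E
```

```text
red [438 187  28  29 453] [451.1 200.8] z70 rect ((614.8416137695312, -400.7323913574219), (55.69170379638672, 70.13189697265625), 56.53413391113281)
red [270 192  10  21 180] [274.7 201.7] z70 rect ((617.8280639648438, 112.56324768066406), (59.614627838134766, 26.232173919677734), 0.09146696329116821)
red [315 260   9  20 142] [318.9 269.7] z70 rect ((419.8106689453125, -14.444742202758789), (21.35491943359375, 54.823570251464844), 81.23468017578125)
red [409 273   9  12  70] [413.7 278.2] z70 rect ((391.6915283203125, -283.72265625), (31.256393432617188, 19.90148162841797), 16.588092803955078)
pur [343 267   8  18 129] [346.6 275.7] z70 rect ((401.9250793457031, -92.87293243408203), (19.892709732055664, 48.3883056640625), 88.93185424804688)
[602.67028918 199.50157268 146.        ]
[ 591.34224106 -234.53925556  146.        ]
```

View pics/topc.png

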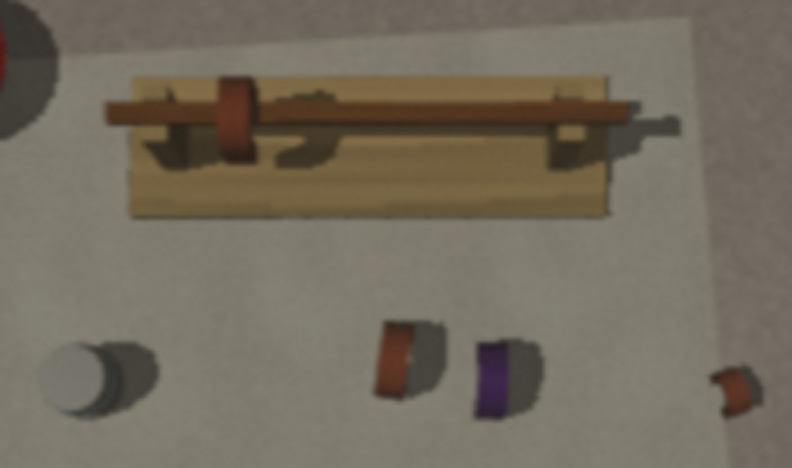

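View pics/sidec.png

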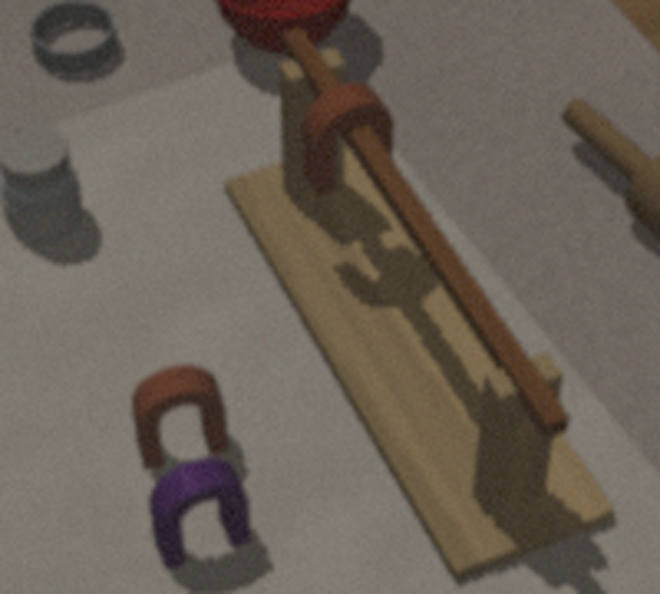

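Crops: the bar's ends are near top-view px (239,201) and (385,201). Both arches have their width along world x. The loose arch (red) sits beside the purple one with about 55 mm clear between them. Next is a cross-check in the side view.

```bash
python3 - <<'E'
from h import *
F={n:grab_frame(n) for n in("side","top")}; f=F["top"]; s=F["side"]
# bar: brown columns profile; per-column bar mid via top-crop picks
hsv=cv2.cvtColor(f["img"],cv2.COLOR_RGB2HSV)
for u in (250,300,340,375): print(u,[tuple(int(x) for x in hsv[v,u]) for v in range(195,209)])
print([tuple(int(x) for x in hsv[201,u]) for u in list(range(235,244))],[tuple(int(x) for x in hsv[201,u]) for u in range(381,390)])
e=[plane(f,q,146) for q in((239.2,201.2),(385,201.2))]; print(e, np.linalg.norm(e[0]-e[1]))
print("proj arch crown/feet side", proj(s,[(421,-14,76),(421+23,-14-4,0),(421-23,-14+4,0)]).round(1))
m=(e[0]+e[1])/2; print("bar ends side",proj(s,[e[0],e[1],m]).round(1))
hs=cv2.cvtColor(s["img"],cv2.COLOR_RGB2HSV)
mm=(((hs[...,0]<11)|(hs[...,0]>172))&(hs[...,1]>110)).astype(np.uint8)
n,l,st,c=cv2.connectedComponentsWithStats(mm)
for i in range(1,n):
    if st[i,4]>60 and 150<c[i][1]<420 and 200<c[i][0]<480: print(st[i],c[i])
print("jar",plane(f,(74/3.6+210,377/3.6+170),75))
E
```

```text
250 [(19, 115, 120), (19, 116, 117), (18, 118, 102), (14, 138, 85), (13, 157, 83), (13, 152, 82), (13, 155, 79), (13, 152, 79), (13, 152, 77), (16, 126, 77), (18, 114, 110), (19, 114, 121), (18, 115, 120), (19, 115, 111)]
300 [(19, 114, 103), (20, 107, 76), (17, 115, 71), (14, 142, 81), (13, 152, 82), (13, 154, 83), (13, 154, 86), (13, 154, 83), (13, 144, 69), (16, 118, 54), (19, 108, 64), (20, 107, 69), (19, 107, 69), (19, 105, 68)]
340 [(19, 115, 126), (19, 115, 129), (19, 116, 123), (16, 126, 103), (13, 151, 88), (13, 155, 82), (13, 154, 81), (13, 151, 81), (14, 144, 69), (15, 116, 57), (19, 106, 65), (19, 103, 69), (18, 111, 87), (19, 117, 120)]
375 [(20, 115, 129), (19, 111, 131), (18, 117, 124), (15, 142, 97), (13, 155, 84), (13, 148, 81), (13, 149, 77), (13, 144, 76), (14, 135, 66), (15, 113, 54), (19, 95, 59), (19, 103, 62), (19, 103, 62), (19, 101, 63)]
[(22, 36, 128), (23, 36, 128), (22, 36, 126), (20, 49, 115), (15, 87, 94), (13, 140, 80), (13, 155, 79), (13, 152, 79), (13, 152, 79)] [(13, 148, 79), (13, 151, 81), (13, 137, 78), (14, 85, 69), (23, 44, 69), (23, 38, 80), (23, 36, 92), (23, 35, 115), (23, 34, 127)]
[array([604.94929129, 201.74098568, 146.        ]), array([ 599.62190443, -199.12211549,  146.        ])] 400.89849953551015
proj arch crown/feet side [[277.5 255.4]
 [289.6 274. ]
 [269.8 278.3]]
bar ends side [[312.8 149.6]
 [394.1 269.2]
 [349.2 203.2]]
[317 165  23  22 213] [326.65258216 173.02347418]
[266 251  24  18 180] [276.32777778 257.25555556]
[309 365  19  24 198] [317.01010101 374.4040404 ]
[ 438  373   40   35 1068] [457.00842697 389.78277154]
jar [407.54056427 236.62738996  75.        ]
```

>>> step_arm(motion=[{"claw": 85, "delta_pos": [0, 0, 0], "turn": 0.124}, {"claw": 85, "delta_pos": [0, 0, 0], "turn": 0.124}, {"claw": 85, "delta_pos": [0, 0, 0], "turn": 0.124}, {"claw": 85, "delta_pos": [0, 0, 0], "turn": 0.124}, {"claw": 85, "delta_pos": [0, 0, 0], "turn": 0.124}, {"claw": 85, "delta_pos": [0, 0, 0], "turn": 0.124}, {"claw": 85, "delta_pos": [0, 0, 0], "turn": 0.124}, {"claw": 85, "delta_pos": [0, 0, 0], "turn": 0.124}], force=30)

```text
clock: 0.97
eef_pos: [153.9, 605.7, 209.9]
tcp_rot: [-3.141, 0.0, 1.895]
contact_force: [0.8, -0.1, -0.0]
opening: 0.994
grasp_force: 0.0
```

>>> step_arm(motion=[{"claw": 85, "delta_pos": [0, 0, 0], "turn": 0.124}, {"claw": 85, "delta_pos": [0, 0, 0], "turn": 0.124}, {"claw": 85, "delta_pos": [0, 0, 0], "turn": 0.124}, {"claw": 85, "delta_pos": [0, 0, 0], "turn": 0.124}, {"claw": 85, "delta_pos": [0, 0, 0], "turn": 0}, {"claw": 85, "delta_pos": [0, 0, 0], "turn": 0}])

```text
clock: 1.47
eef_pos: [153.9, 605.7, 209.9]
tcp_rot: [-3.142, 0.0, 1.409]
contact_force: [0.0, 0.3, -0.4]
opening: 0.999
grasp_force: 0.0
```

>>> step_arm(motion=[{"claw": 85, "delta_pos": [-28.4, 18.3, 0], "turn": 0}, {"claw": 85, "delta_pos": [-28.4, 18.3, 0], "turn": 0}, {"claw": 85, "delta_pos": [-28.4, 18.3, 0], "turn": 0}, {"claw": 85, "delta_pos": [-28.4, 18.3, 0], "turn": 0}, {"claw": 85, "delta_pos": [-28.4, 18.3, 0], "turn": 0}, {"claw": 85, "delta_pos": [-28.4, 18.3, 0], "turn": 0}, {"claw": 85, "delta_pos": [-28.4, 18.3, 0], "turn": 0}, {"claw": 85, "delta_pos": [-28.4, 18.3, 0], "turn": 0}])

```text
clock: 2.13
eef_pos: [261.1, 356.0, 210.1]
tcp_rot: [3.141, -0.0, 1.41]
contact_force: [0.2, -0.4, 0.6]
opening: 0.996
grasp_force: 0.0
```

>>> step_arm(motion=[{"claw": 85, "delta_pos": [-28.4, 18.3, 0], "turn": 0}, {"claw": 85, "delta_pos": [-28.4, 18.3, 0], "turn": 0}, {"claw": 85, "delta_pos": [-28.4, 18.3, 0], "turn": 0}, {"claw": 85, "delta_pos": [-28.4, 18.3, 0], "turn": 0}, {"claw": 85, "delta_pos": [-28.4, 18.3, 0], "turn": 0}, {"claw": 85, "delta_pos": [-28.4, 18.3, 0], "turn": 0}, {"claw": 85, "delta_pos": [-28.4, 18.3, 0], "turn": 0}, {"claw": 85, "delta_pos": [-28.4, 18.3, 0], "turn": 0}])

```text
clock: 2.8
eef_pos: [368.0, 107.7, 210.3]
tcp_rot: [3.141, -0.0, 1.41]
contact_force: [0.7, 0.6, -0.3]
opening: 0.995
grasp_force: 0.0
```

>>> step_arm(motion=[{"claw": 85, "delta_pos": [-28.4, 18.3, 0], "turn": 0}, {"claw": 85, "delta_pos": [-28.4, 18.3, 0], "turn": 0}, {"claw": 85, "delta_pos": [-28.4, 18.3, 0], "turn": 0}, {"claw": 85, "delta_pos": [-28.4, 18.3, 0], "turn": 0}, {"claw": 85, "delta_pos": [0, 0, 0], "turn": 0}, {"claw": 85, "delta_pos": [0, 0, 0], "turn": 0}])

```text
clock: 3.3
eef_pos: [421.4, -16.2, 210.0]
tcp_rot: [3.142, -0.0, 1.405]
contact_force: [0.3, 1.2, -0.5]
opening: 0.991
grasp_force: 0.0
```

>>> step_arm(motion=[{"claw": 85, "delta_pos": [0, 0, 26], "turn": 0}, {"claw": 85, "delta_pos": [0, 0, 26], "turn": 0}, {"claw": 85, "delta_pos": [0, 0, 26], "turn": 0}, {"claw": 85, "delta_pos": [0, 0, 26], "turn": 0}, {"claw": 85, "delta_pos": [2, 0, 0], "turn": 0}, {"claw": 85, "delta_pos": [0, 0, 0], "turn": 0}])

```text
clock: 3.8
eef_pos: [420.1, -11.8, 105.6]
tcp_rot: [-3.138, 0.0, 1.408]
contact_force: [0.4, -0.6, 0.3]
opening: 0.992
grasp_force: 0.0
```

```bash
python3 - <<'E'
from h import *
s=grab_frame("side")
b=cv2.resize(s["img"][150:330,190:390],None,fx=3.3,fy=3.3,interpolation=cv2.INTER_CUBIC)
cv2.imwrite("pics/s1.png",b[:,:,::-1])
print(sense()["eef_pos"])
E
```

```text
[421.26043085 -12.05219454 106.60046625]
```

View pics/s1.png

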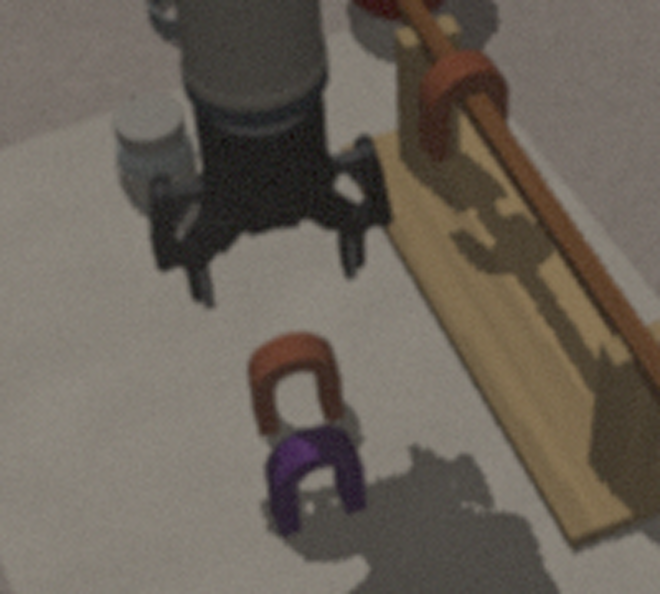

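The view shows finger tips at about (205,300) and (350,270) in the crop, with the arch crown between them at about (292,347). I'll compare these with projections.

```bash
python3 - <<'E'
from h import *
s=grab_frame("side"); o=np.array([190,150])
P=lambda X:((proj(s,X)-o)*3.3).round(0)
d=np.array([.986,-.165,0]);n=np.array([.165,.986,0])
c=np.array([421,-12,0])
print("tips",P([c+d*42+[0,0,106],c-d*42+[0,0,106]]),"arch crown mid, front/back",P([c+[0,0,76],c-n*12+[0,0,76],c+n*12+[0,0,76]]))
print("front feet outer L,R",P([c-d*30-n*12,c+d*30-n*12]),"per10mm x,y",P([c+[10,0,76],c+[0,10,76]]))
hs=cv2.cvtColor(s["img"],cv2.COLOR_RGB2HSV)
E
```

```text
tips [[347. 303.]
 [221. 330.]] arch crown mid, front/back [[288. 346.]
 [291. 359.]
 [284. 332.]]
front feet outer L,R [[256. 437.]
 [341. 418.]] per10mm x,y [[301. 341.]
 [282. 335.]]
```

>>> step_arm(motion=[{"claw": 85, "delta_pos": [0, 2, 15], "turn": 0}, {"claw": 85, "delta_pos": [0, 0, 15], "turn": 0}, {"claw": 85, "delta_pos": [0, 0, 15], "turn": 0}, {"claw": 85, "delta_pos": [0, 0, 15], "turn": 0}, {"claw": 85, "delta_pos": [0, 0, 12], "turn": 0}, {"claw": 85, "delta_pos": [0, 0, 7], "turn": 0}, {"claw": 85, "delta_pos": [0, 0, 0], "turn": 0}])

```text
clock: 4.48
eef_pos: [423.6, -13.1, 27.1]
tcp_rot: [3.141, -0.0, 1.405]
contact_force: [-0.2, -0.1, 0.1]
opening: 0.998
grasp_force: 0.0
```

>>> step_arm(motion=[{"claw": 50, "delta_pos": [0, 0, 0], "turn": 0}, {"claw": 50, "delta_pos": [0, 0, 0], "turn": 0}, {"claw": 50, "delta_pos": [0, 0, 0], "turn": 0}, {"claw": 50, "delta_pos": [0, 0, 0], "turn": 0}, {"claw": 50, "delta_pos": [0, 0, 0], "turn": 0}, {"claw": 50, "delta_pos": [0, 0, 0], "turn": 0}, {"claw": 50, "delta_pos": [0, 0, 0], "turn": 0}, {"claw": 50, "delta_pos": [0, 0, 0], "turn": 0}], force=30)

```text
clock: 5.15
eef_pos: [424.0, -13.2, 28.3]
tcp_rot: [3.14, -0.0, 1.405]
contact_force: [-2.1, 0.9, 12.4]
opening: 0.631
grasp_force: 29.7
```

>>> step_arm(motion=[{"claw": 50, "delta_pos": [0, 0, -15], "turn": 0}, {"claw": 50, "delta_pos": [0, 0, -25], "turn": 0}, {"claw": 50, "delta_pos": [0, 0, -30], "turn": 0}, {"claw": 50, "delta_pos": [0, 0, -35], "turn": 0}, {"claw": 50, "delta_pos": [0, 0, -35], "turn": 0}, {"claw": 50, "delta_pos": [0, 0, -30], "turn": 0}, {"claw": 50, "delta_pos": [0, 0, 0], "turn": 0}, {"claw": 50, "delta_pos": [0, 0, 0], "turn": 0}])

```text
clock: 5.82
eef_pos: [424.6, -13.3, 199.0]
tcp_rot: [3.137, -0.001, 1.405]
contact_force: [-1.1, 0.3, -1.6]
opening: 0.633
grasp_force: 32.0
```

```bash
python3 - <<'E'
from h import *
s=grab_frame("side")
b=cv2.resize(s["img"][130:310,190:390],None,fx=3.3,fy=3.3,interpolation=cv2.INTER_CUBIC)
cv2.imwrite("pics/s2.png",b[:,:,::-1])
st=sense();print(st["eef_pos"],st["contact_force"],st["opening"])
o=np.array([190,130]);P=lambda X:((proj(s,X)-o)*3.3).round(0)
d=np.array([.986,-.165,0]);n=np.array([.165,.986,0]);c=np.array([st["eef_pos"][0],st["eef_pos"][1],0])
h=st["eef_pos"][2]-28.3
print(P([c-d*30-n*12+[0,0,h],c+d*30-n*12+[0,0,h],c-n*12+[0,0,h+76],c-n*12+[0,0,h+62]]))
E
```

```text
[423.34757578 -13.27168198 197.45778956] [ 0.02688918 -0.43723072 -1.45886619] 0.6312267758460626
[[238. 342.]
 [332. 322.]
 [276. 246.]
 [278. 262.]]
```

View pics/s2.png

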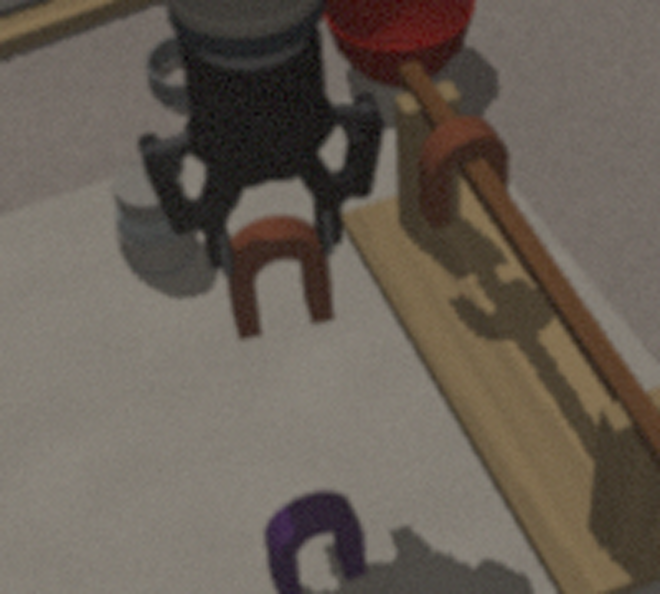

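The arch is held upright. Feet in the crop are at (240,338) and (332,320), matching the prediction. Next I align it with the bar and carry it over.

>>> step_arm(motion=[{"claw": 50, "delta_pos": [0, 0, 0], "turn": -0.04}, {"claw": 50, "delta_pos": [0, 0, 0], "turn": -0.04}, {"claw": 50, "delta_pos": [0, 0, 0], "turn": -0.04}, {"claw": 50, "delta_pos": [0, 0, 0], "turn": -0.033}, {"claw": 50, "delta_pos": [-5, 10, 0], "turn": 0}, {"claw": 50, "delta_pos": [-8, 16, 0], "turn": 0}, {"claw": 50, "delta_pos": [-9, 20, 0], "turn": 0}, {"claw": 50, "delta_pos": [-9, 20, 0], "turn": 0}])

```text
clock: 6.53
eef_pos: [489.5, -45.8, 195.8]
tcp_rot: [-3.14, -0.0, 1.557]
contact_force: [0.3, 0.2, -1.6]
opening: 0.632
grasp_force: 32.0
```

>>> step_arm(motion=[{"claw": 50, "delta_pos": [-9, 20, 0], "turn": 0}, {"claw": 50, "delta_pos": [-9, 20, 0], "turn": 0}, {"claw": 50, "delta_pos": [-9, 20, 0], "turn": 0}, {"claw": 50, "delta_pos": [-9, 20, 0], "turn": 0}, {"claw": 50, "delta_pos": [-8, 18, 0], "turn": 0}, {"claw": 50, "delta_pos": [-5, 15, 0], "turn": 0}, {"claw": 50, "delta_pos": [0, 0, 0], "turn": 0}, {"claw": 50, "delta_pos": [0, 0, 0], "turn": 0}])

```text
clock: 7.2
eef_pos: [601.1, -96.0, 195.2]
tcp_rot: [-3.139, -0.0, 1.556]
contact_force: [0.1, -0.2, -0.7]
opening: 0.629
grasp_force: 32.0
```

```bash
python3 - <<'E'
from h import *
s=grab_frame("side")
b=cv2.resize(s["img"][110:310,270:470],None,fx=3,fy=3,interpolation=cv2.INTER_CUBIC)
cv2.imwrite("pics/s3.png",b[:,:,::-1])
st=sense();print(st["eef_pos"],st["tcp_rot"],st["contact_force"],st["opening"],st["grasp_force"])
o=np.array([270,110]);P=lambda X:((proj(s,X)-o)*3).round(0)
d=np.array([1,-.013,0]);n=np.array([.013,1,0]);c=np.array([st["eef_pos"][0],st["eef_pos"][1],0])
h=st["eef_pos"][2]-28.3
print("arch",P([c-d*30-n*12+[0,0,h],c+d*30-n*12+[0,0,h],c-n*12+[0,0,h+76]]))
m=np.array([603.5,1.3,0])
for k in(-200,-97,0): print(k,"bar top edges -x,+x; underside -x",P([m+n*k-d*8+[0,0,146],m+n*k+d*8+[0,0,146],m+n*k-d*8+[0,0,130]]).tolist())
E
```

```text
[600.3324089  -95.65962619 195.3816706 ] [-3.13873865e+00 -4.34194188e-04  1.55690952e+00] [-0.04547968  0.81623789 -1.02396155] 0.6302100175259443 32.04418232431635
arch [[269. 376.]
 [347. 348.]
 [316. 284.]]
-200 bar top edges -x,+x; underside -x [[363.0, 480.0], [384.0, 472.0], [361.0, 495.0]]
-97 bar top edges -x,+x; underside -x [[290.0, 373.0], [311.0, 366.0], [289.0, 388.0]]
0 bar top edges -x,+x; underside -x [[229.0, 282.0], [249.0, 276.0], [229.0, 298.0]]
```

View pics/s3.png

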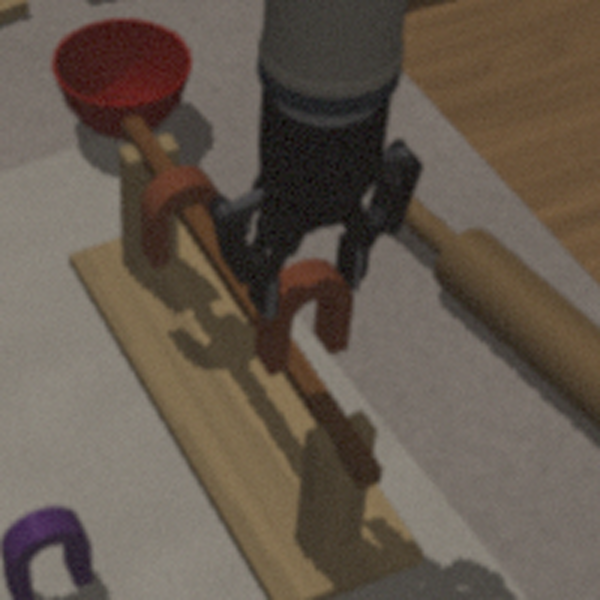

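Arch feet in the crop are at about (262,372) and (349,350). The bar end is at about (370,478). Both match the predictions, so the arch is centred over the bar and I'll lower it.

>>> step_arm(motion=[{"claw": 50, "delta_pos": [0, 1.5, 10], "turn": 0}, {"claw": 50, "delta_pos": [0, 0, 12], "turn": 0}, {"claw": 50, "delta_pos": [0, 0, 12], "turn": 0}, {"claw": 50, "delta_pos": [0, 0, 12], "turn": 0}, {"claw": 50, "delta_pos": [0, 0, 12], "turn": 0}, {"claw": 50, "delta_pos": [0, 0, 10], "turn": 0}, {"claw": 50, "delta_pos": [0, 0, 5], "turn": 0}, {"claw": 50, "delta_pos": [0, 0, 0], "turn": 0}])

```text
clock: 7.92
eef_pos: [601.8, -95.4, 122.3]
tcp_rot: [-3.139, -0.0, 1.558]
contact_force: [0.1, -0.3, -0.7]
opening: 0.63
grasp_force: 32.0
```

>>> step_arm(motion=[{"claw": 50, "delta_pos": [0, 0, 2], "turn": 0}, {"claw": 50, "delta_pos": [0, 0, 2], "turn": 0}, {"claw": 50, "delta_pos": [0, 0, 0], "turn": 0}])

```text
clock: 8.17
eef_pos: [603.0, -95.6, 120.2]
tcp_rot: [3.141, 0.0, 1.558]
contact_force: [-0.0, 0.2, -1.0]
opening: 0.628
grasp_force: 32.0
```

>>> step_arm(motion=[{"claw": 50, "delta_pos": [0, 0, 2], "turn": 0}, {"claw": 50, "delta_pos": [0, 0, 1], "turn": 0}, {"claw": 50, "delta_pos": [0, 0, 0], "turn": 0}])

```text
clock: 8.42
eef_pos: [602.7, -95.6, 117.0]
tcp_rot: [3.142, -0.0, 1.558]
contact_force: [-0.1, -0.1, -2.1]
opening: 0.629
grasp_force: 32.0
```

>>> step_arm(motion=[{"claw": 50, "delta_pos": [0, 0, 1.5], "turn": 0}, {"claw": 50, "delta_pos": [0, 0, 0], "turn": 0}, {"claw": 50, "delta_pos": [0, 0, 0], "turn": 0}])

```text
clock: 8.67
eef_pos: [602.7, -95.6, 115.4]
tcp_rot: [-3.141, -0.0, 1.558]
contact_force: [-0.1, -0.3, -1.4]
opening: 0.627
grasp_force: 32.0
```

>>> step_arm(motion=[{"claw": 50, "delta_pos": [0, 0, 1.5], "turn": 0}, {"claw": 50, "delta_pos": [0, 0, 0], "turn": 0}, {"claw": 50, "delta_pos": [0, 0, 0], "turn": 0}])

```text
clock: 8.92
eef_pos: [603.5, -95.6, 114.7]
tcp_rot: [3.14, 0.0, 1.558]
contact_force: [-0.5, 0.4, 5.4]
opening: 0.629
grasp_force: 33.3
```

>>> step_arm(motion=[{"claw": 62, "delta_pos": [0, 0, 0], "turn": 0}, {"claw": 70, "delta_pos": [0, 0, 0], "turn": 0}, {"claw": 78, "delta_pos": [0, 0, 0], "turn": 0}, {"claw": 85, "delta_pos": [0, 0, 0], "turn": 0}, {"claw": 85, "delta_pos": [0, 0, 0], "turn": 0}, {"claw": 85, "delta_pos": [0, 0, 0], "turn": 0}, {"claw": 85, "delta_pos": [0, 0, 0], "turn": 0}])

```text
clock: 9.5
eef_pos: [602.7, -95.6, 113.9]
tcp_rot: [-3.141, -0.0, 1.558]
contact_force: [-0.4, 0.5, 0.4]
opening: 0.995
grasp_force: 0.0
```

>>> step_arm(motion=[{"claw": 85, "delta_pos": [0, 0, -8], "turn": 0}, {"claw": 85, "delta_pos": [0, 0, -15], "turn": 0}, {"claw": 85, "delta_pos": [0, 0, -25], "turn": 0}, {"claw": 85, "delta_pos": [0, 0, -30], "turn": 0}, {"claw": 85, "delta_pos": [0, 0, -30], "turn": 0}, {"claw": 85, "delta_pos": [0, 0, -20], "turn": 0}, {"claw": 85, "delta_pos": [25, 0, 0], "turn": 0}, {"claw": 85, "delta_pos": [25, 0, 0], "turn": 0}])

```text
clock: 10.17
eef_pos: [604.5, -46.1, 244.7]
tcp_rot: [3.137, 0.0, 1.556]
contact_force: [0.1, -0.1, -1.3]
opening: 0.998
grasp_force: 0.0
```

>>> step_arm(motion=[{"claw": 85, "delta_pos": [25, 0, 0], "turn": 0}, {"claw": 85, "delta_pos": [22, 0, 0], "turn": 0}, {"claw": 85, "delta_pos": [0, 0, 0], "turn": 0}, {"claw": 85, "delta_pos": [0, 0, 0], "turn": 0}])

```text
clock: 10.5
eef_pos: [604.0, 2.3, 242.6]
tcp_rot: [3.141, 0.0, 1.56]
contact_force: [0.7, -0.6, -0.1]
opening: 0.997
grasp_force: 0.0
```

```bash
python3 - <<'E'
from h import *
s=grab_frame("side")
b=cv2.resize(s["img"][110:310,270:470],None,fx=3,fy=3,interpolation=cv2.INTER_CUBIC)
cv2.imwrite("pics/s4.png",b[:,:,::-1])
st=sense();print(st["eef_pos"],st["contact_force"],st["opening"])
o=np.array([270,110]);P=lambda X:((proj(s,X)-o)*3).round(0)
d=np.array([1,-.013,0]);n=np.array([.013,1,0]);m=np.array([603.5,1.3,0])
for k in(-97,97): print(k,P([m+n*(k-12)-d*30+[0,0,86],m+n*(k-12)+d*30+[0,0,86],m+n*(k-12)+[0,0,162]]).tolist())
E
```

```text
[604.04130621   1.39868591 242.44138213] [-0.27962337  0.01189105 -0.46993501] 0.9964392409280516
-97 [[266.0, 449.0], [340.0, 422.0], [310.0, 366.0]]
97 [[155.0, 274.0], [223.0, 252.0], [190.0, 191.0]]
```

View pics/s4.png

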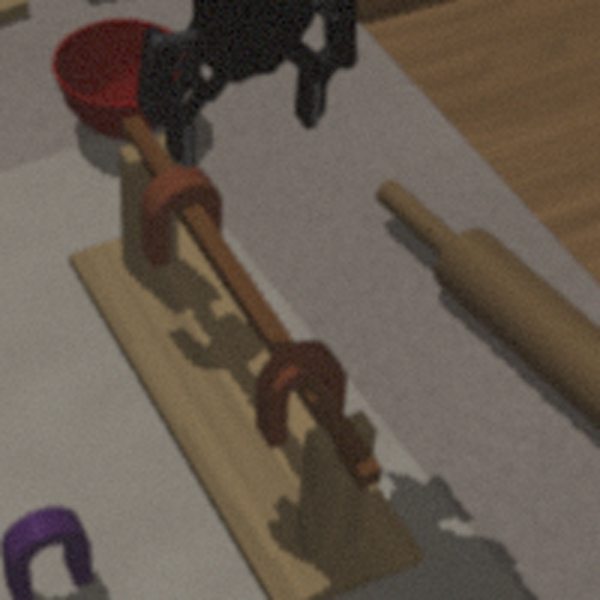

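Both arches hang astride the bar, with crowns in the crop at (183,185) and (305,360). The gripper is above the middle. Next I descend and grip the bar.

>>> step_arm(motion=[{"claw": 85, "delta_pos": [0, 0, 20], "turn": 0}, {"claw": 85, "delta_pos": [0, 0, 25], "turn": 0}, {"claw": 85, "delta_pos": [0, 0, 25], "turn": 0}, {"claw": 85, "delta_pos": [0, 0, 20], "turn": 0}, {"claw": 85, "delta_pos": [0, 0, 15], "turn": 0}, {"claw": 85, "delta_pos": [0, 0, 10], "turn": 0}, {"claw": 85, "delta_pos": [0, 0, 0], "turn": 0}, {"claw": 85, "delta_pos": [0, 0, 0], "turn": 0}])

```text
clock: 11.22
eef_pos: [604.1, 0.7, 127.1]
tcp_rot: [-3.141, 0.0, 1.557]
contact_force: [0.0, -1.1, -0.0]
opening: 0.999
grasp_force: 0.0
```

>>> step_arm(motion=[{"claw": 60, "delta_pos": [0, 0, 0], "turn": 0}, {"claw": 40, "delta_pos": [0, 0, 0], "turn": 0}, {"claw": 30, "delta_pos": [0, 0, 0], "turn": 0}, {"claw": 24, "delta_pos": [0, 0, 0], "turn": 0}, {"claw": 18, "delta_pos": [0, 0, 0], "turn": 0}, {"claw": 12, "delta_pos": [0, 0, 0], "turn": 0}, {"claw": 5, "delta_pos": [0, 0, 0], "turn": 0}, {"claw": 5, "delta_pos": [0, 0, 0], "turn": 0}], force=80)

```text
clock: 11.88
eef_pos: [604.0, 1.4, 127.0]
tcp_rot: [3.142, 0.0, 1.558]
contact_force: [0.1, -0.9, 0.3]
opening: 0.057
grasp_force: 0.0
```

>>> step_arm(motion=[{"claw": 5, "delta_pos": [0, 0, 0], "turn": 0}, {"claw": 5, "delta_pos": [0, 0, 0], "turn": 0}, {"claw": 5, "delta_pos": [0, 0, 0], "turn": 0}, {"claw": 5, "delta_pos": [0, 0, 0], "turn": 0}])

```text
clock: 12.22
eef_pos: [604.0, 1.4, 127.0]
tcp_rot: [-3.142, -0.0, 1.558]
contact_force: [-0.2, 0.6, 0.2]
opening: 0.06
grasp_force: 0.0
```

The fingers closed on nothing, so I'll check where they actually are.

```bash
python3 - <<'E'
from h import *
s=grab_frame("side")
b=cv2.resize(s["img"][100:300,260:460],None,fx=3,fy=3,interpolation=cv2.INTER_CUBIC)
cv2.imwrite("pics/s5.png",b[:,:,::-1])
o=np.array([260,100]);P=lambda X:((proj(s,X)-o)*3).round(0)
for z in(119,130,138,146,156): print(z,P([(604,1,z),(604,-10,z)]).tolist())
E
```

```text
119 [[268.0, 335.0], [275.0, 344.0]]
130 [[269.0, 324.0], [276.0, 334.0]]
138 [[269.0, 317.0], [276.0, 326.0]]
146 [[270.0, 309.0], [277.0, 319.0]]
156 [[270.0, 299.0], [277.0, 309.0]]
```

View pics/s5.png

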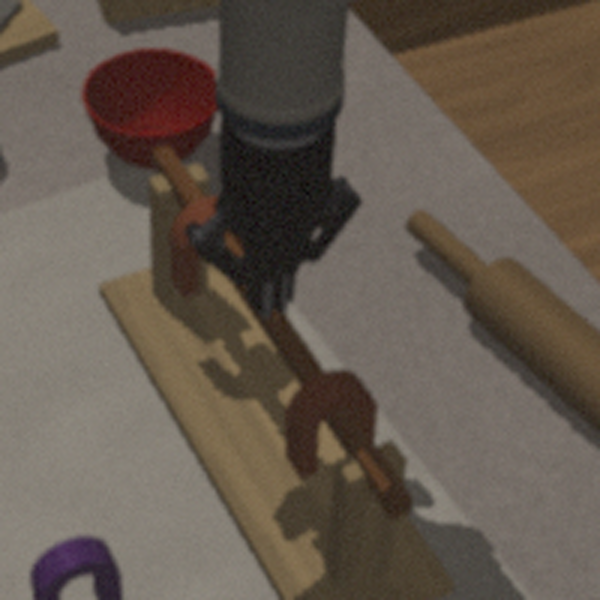

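Finger tips are at about (272,310) in the crop, which is z≈147, just above the bar. The real tips are about 20 mm behind the TCP. I'll open, go 28 mm lower, and close again.

>>> step_arm(motion=[{"claw": 60, "delta_pos": [0, 0, 0], "turn": 0}, {"claw": 60, "delta_pos": [0, 0, 0], "turn": 0}, {"claw": 60, "delta_pos": [0, 0, 0], "turn": 0}, {"claw": 60, "delta_pos": [0, 0, 0], "turn": 0}, {"claw": 60, "delta_pos": [0, 0, 10], "turn": 0}, {"claw": 60, "delta_pos": [0, 0, 10], "turn": 0}, {"claw": 60, "delta_pos": [0, 0, 8], "turn": 0}, {"claw": 60, "delta_pos": [0, 0, 0], "turn": 0}])

```text
clock: 12.93
eef_pos: [602.3, 1.4, 96.3]
tcp_rot: [-3.138, 0.0, 1.558]
contact_force: [-0.6, -0.0, -0.1]
opening: 0.7
grasp_force: 0.0
```

>>> step_arm(motion=[{"claw": 40, "delta_pos": [0, 0, 0], "turn": 0}, {"claw": 30, "delta_pos": [0, 0, 0], "turn": 0}, {"claw": 24, "delta_pos": [0, 0, 0], "turn": 0}, {"claw": 18, "delta_pos": [0, 0, 0], "turn": 0}, {"claw": 12, "delta_pos": [0, 0, 0], "turn": 0}, {"claw": 5, "delta_pos": [0, 0, 0], "turn": 0}, {"claw": 5, "delta_pos": [0, 0, 0], "turn": 0}, {"claw": 5, "delta_pos": [0, 0, 0], "turn": 0}], force=80)

```text
clock: 13.6
eef_pos: [604.6, 1.4, 99.7]
tcp_rot: [3.14, -0.0, 1.558]
contact_force: [0.9, 0.3, 5.8]
opening: 0.172
grasp_force: 78.8
```

>>> step_arm(motion=[{"claw": 5, "delta_pos": [0, 0, -2], "turn": 0}, {"claw": 5, "delta_pos": [0, 0, -5], "turn": 0}, {"claw": 5, "delta_pos": [0, 0, -8], "turn": 0}, {"claw": 5, "delta_pos": [0, 0, -10], "turn": 0}, {"claw": 5, "delta_pos": [0, 0, -10], "turn": 0}, {"claw": 5, "delta_pos": [0, 0, -10], "turn": 0}, {"claw": 5, "delta_pos": [0, 0, -8], "turn": 0}, {"claw": 5, "delta_pos": [0, 0, -6], "turn": 0}])

```text
clock: 14.27
eef_pos: [604.4, 1.4, 159.6]
tcp_rot: [3.14, 0.0, 1.558]
contact_force: [0.1, -0.8, -3.5]
opening: 0.17
grasp_force: 79.0
```

>>> step_arm(motion=[{"claw": 5, "delta_pos": [0, 0, -4], "turn": 0}, {"claw": 5, "delta_pos": [0, 0, -2], "turn": 0}, {"claw": 5, "delta_pos": [0, 0, 0], "turn": 0}, {"claw": 5, "delta_pos": [0, 0, 0], "turn": 0}, {"claw": 5, "delta_pos": [0, 0, 0], "turn": 0}, {"claw": 5, "delta_pos": [0, 0, 0], "turn": 0}, {"claw": 5, "delta_pos": [0, 0, 0], "turn": 0}, {"claw": 5, "delta_pos": [0, 0, 0], "turn": 0}])

```text
clock: 14.93
eef_pos: [603.9, 1.4, 163.7]
tcp_rot: [-3.141, 0.0, 1.558]
contact_force: [-0.4, 0.8, -3.0]
opening: 0.167
grasp_force: 79.0
```

```bash
python3 - <<'E'
from h import *
s=grab_frame("side")
b=cv2.resize(s["img"][80:280,250:450],None,fx=3,fy=3,interpolation=cv2.INTER_CUBIC)
cv2.imwrite("pics/s6.png",b[:,:,::-1])
st=sense();print(st["eef_pos"],st["contact_force"],st["wrist_torque"],st["opening"],st["grasp_force"])
o=np.array([250,80]);P=lambda X:((proj(s,X)-o)*3).round(0)
d=np.array([1,-.013,0]);n=np.array([.013,1,0]);m=np.array([st["eef_pos"][0],1.3,65])
for k in(-200,200): print(k,"end top edges",P([m+n*k-d*8+[0,0,146],m+n*k+d*8+[0,0,146]]).tolist())
for k in(-97,97): print(k,"arch feet/crown",P([m+n*(k-12)-d*30+[0,0,86],m+n*(k-12)+d*30+[0,0,86],m+n*(k-12)+[0,0,162]]).tolist())
E
```

```text
[603.95041643   1.3821617  163.77631864] [ 1.2224911   0.67692923 -3.20850279] [ 0.01237897  0.00161932 -0.01296375] 0.17082021023178065 78.95620465278625
-200 end top edges [[433.0, 507.0], [456.0, 499.0]]
200 end top edges [[179.0, 146.0], [198.0, 140.0]]
-97 arch feet/crown [[331.0, 480.0], [408.0, 453.0], [378.0, 390.0]]
97 arch feet/crown [[215.0, 303.0], [286.0, 281.0], [252.0, 215.0]]
```

View pics/s6.png

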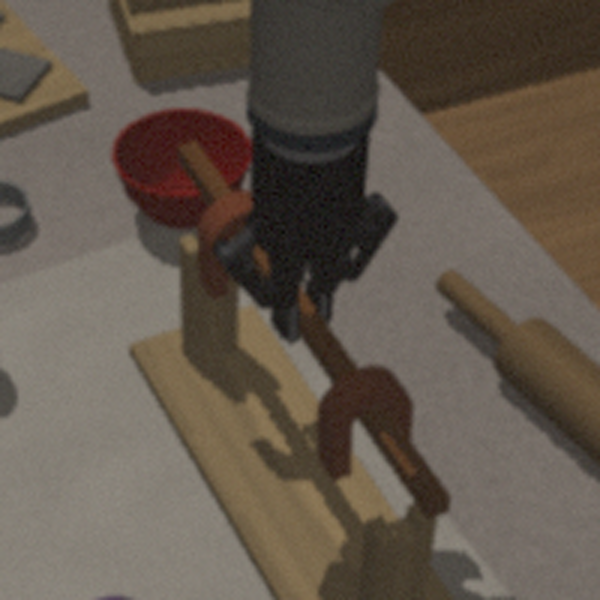

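The bar is up and level: its ends at (435,505) and (182,146) match the level prediction. Both arches are astride, and the load of about 3 N equals the expected weight. I'm handing it in.

```bash
python3 -c "
from rig import *
print(sign_off())"
```

```text
the job is handed in; nothing more can be done
None
```

The loose arch hangs on the empty half about 97 mm from the middle, and I handed in with the bar gripped at its middle, level, about 65 mm above its rest in the stand with both arches astride; sign-off returned no verdict.

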